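Prove the stop button, then hold the planer's run lever

ROBOT

A 7-joint arm with a two-finger parallel gripper is mounted at the origin on the work surface. World frame = base frame: x ahead of the robot, y to its left, z up, the work surface at z = 0. Lengths are in m, angles in rad, forces in N, time in s.
With the tool pointing down it reaches from about 0.425 to 0.925 m from the base axis. Payload 6.8 kg.
Tool frame: the origin (TCP) lies at the very end of the fingers, on their centre line; the grasp point (between the pads) lies 19 mm behind it; z points along the fingers, y is the line along which they close (so a half turn about z gives the same grasp; the last joint's range is limited). The gripper opens to 85 mm and grips with 20 to 120 N. Pads are 22 mm wide; open, the fingers measure 114 mm over their backs; the gripper's body (76 mm by 85 mm) begins 54 mm behind the grasp point. The pads swing forward as they close: fully open they stand 13 mm farther back than shut.
Start: joints at [-1.375, 0.477, 0.022, 1.555, -0.011, 1.109, -0.083], TCP at [0.202, 0.644, 0.231] pointing down, gripper open.
Joint ranges: [-2.96, 2.96], [-0.34, 2.1], [-1.41, 1.46], [0.24, 2.44], [-1.37, 4.51], [0.17, 1.92], [-2.96, 2.96]. Speed limits (rad/s): [2.39, 2.39, 3.14, 3.14, 3.14, 3.14, 3.14].

INTERFACE

Orientations are given as a unit quaternion [w, x, y, z].
In Python, from station import bot gives the robot as it stands. The module is installed in compiled form; this text tells all that it offers.
- The arm moves only by the shell command python3 -m jog 'ROWS' [OPENING] [FORCE]. ROWS is JSON, a list of rows, each a list of 4 numbers: the shift along the tool's x, y, z in cm, then the turn about the tool's z in rad. In form: [[x, y, z, spin], ...]. A call has 1 to 20 rows; each row is the pose to reach, as a shift and turn from the pose commanded when the call began, along the tool's axes at that moment; what a row does not reach only later rows make up. A row lasts 1/12 s, in which the tool goes at most 41.7 mm and 7.16 degrees, less where a joint would pass 70% of its speed; a pose out of reach is approached as far as the arm can. A call with a gripper value outside its range is refused whole. OPENING is the closure, from -1 (fully open) to 1 (shut), set as the call begins (- or left out, the last holds). The fingers move at their own pace and stop on an object; FORCE is the grip in N (left out, the last holds). Time passes only in rows, so rows that repeat a pose let the fingers close. It gives the time, the measured TCP pose, the force, the opening and the grip force at its end, in the units of the state.
- bot.get_obs(): the state, without advancing time (a new reading comes with each control period).
- bot.read_camera(name): name is "scene" or "side" or "wrist"; returns a dict with "pixels" (400x640x3 uint8, red, green, blue), "depth" (400x640 float32, m along the optical axis (not along the pixel's ray), 0 where there is no reading), "fovy" (degrees; the focal length in pixels is half the picture's height over the tangent of half this angle, whatever the lens; pixels are square), "cx", "cy" (the principal point, pixels), "pose" (4x4, takes a point from camera to world coordinates). Camera axes: x right, y down, z forward; pixel columns grow to the right and rows downward; lengths in m; the calibration is good to about 2 mm. A picture is of the moment at which its call begins.
- bot.hand_in(): hands the job in; it is judged then, once.
The state is a dict: "t": time; "q": joint angles; "joint_vel": joint speeds; "joint_torque": joint torques, N m; "eef_pos": TCP position; "tool_rot": TCP orientation; "contact_force": force on the tool from outside, world axes, zero at the start; "torque": the same for the moment, N m; "gripper_width": opening from 0.0 (shut) to 1.0 (fully open); "grasp_force": force on a finger pad.
Only numpy, scipy, OpenCV 4.12 (cv2) and the standard library are available. Lean on these libraries where they do the work, as an engineer would, in place of code of your own. Each camera call takes 0.05 s, during which the arm holds its last target. There are 200 camera calls.

TASK

Do the pre-start check of the thickness planer at its two control stations. Push the red mushroom stop button on the yellow box fully in so that it latches, then twist it clockwise (seen from above) until it lets go and let it spring back up; after that, flip the red safety catch all the way up off the run lever by its thumb tab, pull the green T-handle of the lever fully towards the front of its grey box, and finish while still holding it there with the fingers. Leave the glue bottle, tape measure and push block where they stand.

Things in the scene. Friction and masses are not known exactly. Their poses are not given: they have to be found in the camera images.
- stop_station: Yellow steel box, 100 x 100 x 50 mm, fixed to the bench, with the red mushroom button in the middle of its top. Origin: centre of its underside; z up. It may stand left or right of the grey box.
- stop_top (a point): Centre of the top face of the red mushroom button, a round cap 40 mm in diameter and 22 mm tall on a thinner stem. Button up: top 86 mm above the bench, so the cap's lower edge is 14 mm above the box; latched in: 10 mm lower. Its sides may be gripped from above at any yaw.
- stop_press (a joint): How far the mushroom button is pushed in: 0 = up, 0.010 m = fully in. The push needs about 7 N (a stop at less than 15 N may trip on first touch); past half way it snaps in and stays latched when released. Its return spring (about 2 N) lifts it once the cap has been twisted; a firm grip may hold it down until the fingers open.
- stop_twist (a joint): Turn of the mushroom cap: 0 at the start, grows clockwise seen from above to a stop at 1.3 rad. The latch lets go between 0.3 and 0.5 rad; turn it 0.6 rad or more (1 rad is good). Light friction (0.06 N m): it stays where it is turned.
- lever_station: Grey steel box fixed to the bench, 160 mm (its x) x 200 mm (its y) x 50 mm high, carrying the lever and catch. Origin: centre of its underside; its front, the side to pull the lever towards, is its own -x, roughly facing the robot; its +y is to the left seen by the robot.
- lever_grip: Green T-handle of the run lever: a round bar 20 mm in diameter and 70 mm long, lying along the box's y. Origin: the bar's centre, which is also 115 mm from the lever hinge, 165 mm above the bench at rest. The bar is a sleeve that turns freely about its own axis.
- lever_hinge (a point): Pivot of the run lever, 55 mm above the bench, at (10, -55) mm in the grey box's x, y. The pivot axis is the box's y.
- lever (a joint): Run lever: 0 at rest (leaning 0.3 rad away, to the box's +x), grows as the handle is pulled to the box's -x, stop at 0.75 rad (leaning 0.45 rad to -x). A spring pulls it back to rest: about 2.5 N at the handle at rest, 8 N fully pulled. While the catch is down its bar blocks the 12 mm steel stem after a few degrees.
- catch_hinge (a point): Pivot of the red catch, 105 mm above the bench, at (12, 25) mm in the grey box's x, y, between two brackets 39 mm apart over their outsides. The pivot axis is the box's x.
- catch_tab (a point): Outer end of the catch's thumb tab, a red plate 75 mm long from the pivot, 24 mm wide (along the box's x), 6 mm thick. The tab points to the box's +y and slopes up 0.55 rad when the catch is down (joint 0), and down 0.65 rad when fully flipped.
- catch (a joint): Red rocker catch: 0 = down, its 95 mm bar lying level from the pivot to the box's -y in front of the lever stem; it grows as the thumb tab is pushed down (or the bar lifted), to a stop at 1.2 rad, bar nearly upright and clear of the lever. Stiff hinge (0.2 N m, about 5 N on the tab): it stays where it is left. Starts between 0 and 0.2 rad.
- glue: Yellow glue bottle, 60 mm in diameter, 150 mm tall, standing loose on the bench behind the stations. Origin: centre of its underside. Not to be moved.
- tape: Orange and black tape measure, 74 x 38 x 66 mm, loose on the bench to the right. Origin: centre of its underside. Not to be moved.
- pushblock: Wooden push block with a red handle, 200 x 80 x 70 mm, loose on the bench to the left. Origin: centre of its underside. Not to be moved.
Not all that is in view belongs to the job. What is meant by the stop_station is not blue, pink or purple, and is the smaller of those in its own colour.

How it is judged:
On the way, in this order (a step that is already met when the one before it is completed fails the run):
1. The mushroom button is pushed in and latched (value of joint stop_press above 0.008 m), for 0.1 s.
2. The button has been twisted clockwise and has sprung back up (value of joint stop_twist above 0.25 rad and value of joint stop_press below 0.002 m), for 0.1 s.
3. The safety catch is flipped up off the lever (value of joint catch above 0.9 rad), for 0.1 s.
At the end, for the whole second after the job is handed in: The fingers hold the T-handle (contact over 1.5 N) with the lever pulled past 0.6 of its 0.75 rad through the last second, the catch is still flipped past 0.9 rad, and the mushroom button is up (within 2 mm) (value of joint lever above 0.6 rad and contact force between the fingers and lever_grip above 1.5 N and value of joint catch above 0.9 rad and value of joint stop_press below 0.002 m); the arm keeps its last pose, push and grip.
It fails at once if The lever is pulled while the catch is still down (value of joint lever above 0.35 rad and value of joint catch below 0.6 rad).
It fails at once if The glue bottle, tape measure or push block is moved more than 30 mm or tipped (distance of any of glue, tape, pushblock from where it was at the start of the episode above 0.03 m or angle between any of glue, tape, pushblock's own z axis and vertical above 0.4 rad).
It also fails if it takes over 64 s, if anything falls off the work surface, if the arm or the gripper's body presses on something with over 40 N, if the wrist force passes 120 N, or if a joint passes its speed limit or range.

## Working session

There is one attempt and no reset: what is moved stays moved. The work goes in short steps, Python scripts to look and compute and a shell command to move; the robot and the scene stay as the last step left them, time stands still between calls to the robot, and variables do not carry over. Pictures are saved under pics/ and viewed, at most 10 in all, crops included, and the job is handed in when it is done.

```bash
mkdir -p pics; cat > h.py <<'E'
import numpy as np,cv2,pickle
from station import bot
def cam(n):
    c=bot.read_camera(n);c['f']=200/np.tan(np.radians(c['fovy'])/2);return c
def pts(c):
    v,u=np.mgrid[:400,:640];d=c['depth']
    P=np.stack([(u-c['cx'])/c['f']*d,(v-c['cy'])/c['f']*d,d],-1)
    return P@c['pose'][:3,:3].T+c['pose'][:3,3]
def save(c,n):cv2.imwrite('pics/'+n+'.png',cv2.cvtColor(c['pixels'],cv2.COLOR_RGB2BGR))
E
python3 - <<'E'
from h import *
for n in['scene','side']:
    c=cam(n);save(c,n+'0');pickle.dump(c,open(n+'.pkl','wb'));print(n,c['f'],c['pose'].round(3).tolist())
o=bot.get_obs();print(o['eef_pos'],o['tool_rot'],o['t'])
E
```

```text
scene 385.848175179398 [[-0.044, 0.721, -0.691, 1.443], [0.999, 0.039, -0.024, 0.048], [0.01, -0.691, -0.722, 1.073], [0.0, 0.0, 0.0, 1.0]]
side 436.84191183502156 [[0.821, -0.279, 0.498, -0.052], [-0.57, -0.433, 0.698, -0.816], [0.021, -0.857, -0.514, 0.751], [0.0, 0.0, 0.0, 1.0]]
[0.20179365 0.64358849 0.23041637] [-5.17825332e-05  1.51317238e-01  9.88484918e-01 -8.11168676e-04] 0.1
```

View pics/scene0.png

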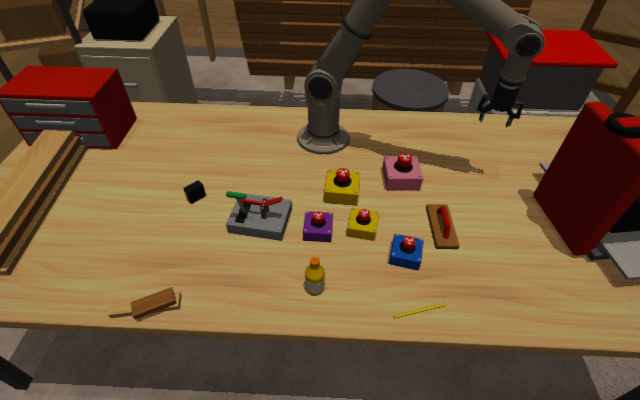

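View pics/side0.png

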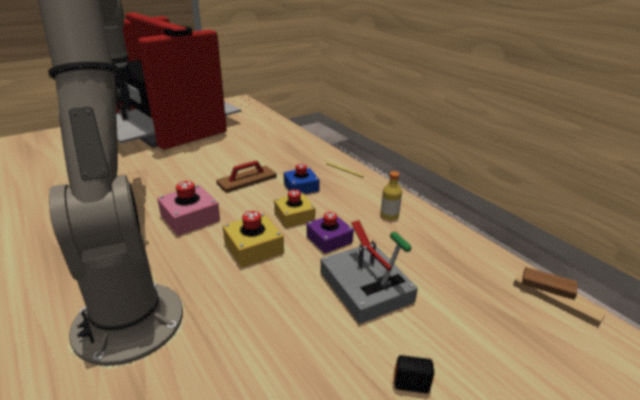

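Scene view: the stop candidates are big yellow (342,187), small yellow (363,222), pink (403,172), purple (318,226) and blue (407,251). The smaller yellow one at (363,222) in scene, (294,207) in side, fits. The grey station is at (260,215), with its green handle at (236,196) and red catch at (265,201).

```bash
python3 - <<'E'
from h import *
def comps(c,lo,hi,box,amin=15):
    hsv=cv2.cvtColor(c['pixels'],cv2.COLOR_RGB2HSV)
    m=cv2.inRange(hsv,lo,hi)
    if lo[0]==0 and hi[0]<8: m|=cv2.inRange(hsv,(172,lo[1],lo[2]),(180,255,255))
    k=np.zeros_like(m);k[box[1]:box[3],box[0]:box[2]]=255;m&=k
    n,l,s,ce=cv2.connectedComponentsWithStats(m)
    return [(l==i,s[i],ce[i]) for i in range(1,n) if s[i][4]>=amin]
B={'scene':(180,150,460,300),'side':(150,150,450,330)}
for n in B:
    c=pickle.load(open(n+'.pkl','rb'));P=pts(c)
    for nm,lo,hi in[('yellow',(20,150,90),(32,255,255)),('red',(0,150,70),(6,255,255)),('green',(50,100,40),(80,255,255)),('grey',(80,0,60),(130,70,200))]:
        for m,s,ce in comps(c,lo,hi,B[n],60 if nm in('yellow','grey') else 20):
            Q=P[m];Q=Q[c['depth'][m]>0]
            print(n,nm,ce.round(1),s[4],'med',np.median(Q,0).round(3),'z',np.percentile(Q[:,2],[2,98]).round(3),end=' ')
            T=Q[(abs(Q[:,2]-.05)<.006)]
            if nm in('yellow','grey') and len(T)>50:
                (x,y),(w,h),a=cv2.minAreaRect((T[:,:2]*1000).astype(np.float32));print('RECT',round(x),round(y),round(w),round(h),round(a,1),end='')
            if nm in('green','red'):
                v=np.linalg.svd(Q-Q.mean(0),full_matrices=False)[2][0];print('dir',v.round(2),np.ptp((Q-Q.mean(0))@v).round(3),end='')
            print()
c=pickle.load(open('scene.pkl','rb'))
a=cv2.resize(c['pixels'][180:250,215:390],None,fx=4,fy=4,interpolation=2)
c=pickle.load(open('side.pkl','rb'))
b=cv2.resize(c['pixels'][185:255,260:435],None,fx=4,fy=4,interpolation=2)
cv2.imwrite('pics/crop.png',np.vstack([a,b])[:,:,::-1])
E
```

```text
scene yellow [342.3 184.1] 567 med [0.384 0.089 0.064] z [0.015 0.069] 
scene yellow [362.8 221.7] 436 med [0.555 0.157 0.05 ] z [0.003 0.055] RECT 537 163 100 108 81.4
scene yellow [314.7 272.9] 234 med [0.806 0.008 0.104] z [0.085 0.122] 
scene red [404.8 159.1] 112 med [0.28  0.327 0.116] z [0.019 0.122] dir [ 0.88 -0.04  0.48] 0.23
scene red [342.8 175.4] 86 med [0.376 0.087 0.108] z [0.09  0.114] dir [-0.13  0.99 -0.04] 0.043
scene red [263.4 201.3] 153 med [ 0.535 -0.177  0.116] z [0.107 0.143] dir [0.13 0.97 0.2 ] 0.146
scene red [445.4 221.3] 153 med [0.544 0.448 0.065] z [0.022 0.071] dir [ 0.95  0.04 -0.32] 0.12
scene red [363.7 215.4] 58 med [0.549 0.16  0.084] z [0.068 0.089] dir [ 0.11  0.99 -0.1 ] 0.034
scene red [318.  217.3] 77 med [0.569 0.004 0.084] z [0.068 0.09 ] dir [ 0.8   0.54 -0.28] 0.04
scene red [408.7 242. ] 81 med [0.661 0.303 0.085] z [0.071 0.089] dir [ 0.97  0.03 -0.25] 0.039
scene green [235.7 194.9] 101 med [ 0.561 -0.267  0.172] z [0.162 0.178] dir [ 0.12  0.99 -0.01] 0.066
side yellow [392.3 189.7] 217 med [ 0.773 -0.006  0.101] z [0.081 0.127] 
sid
[... 267 characters left out ...]
2 -0.27] 0.114
side red [300.6 168.9] 50 med [0.637 0.294 0.08 ] z [0.069 0.088] dir [-0.81  0.59 -0.01] 0.031
side red [185.  190.5] 158 med [0.25  0.308 0.11 ] z [0.094 0.121] dir [-0.95  0.3  -0.07] 0.048
side red [293.5 196.6] 67 med [0.521 0.15  0.081] z [0.068 0.088] dir [ 0.81 -0.59 -0.09] 0.034
side red [251.3 221.1] 159 med [0.342 0.069 0.104] z [0.088 0.113] dir [-0.94  0.34 -0.09] 0.046
side red [329.7 219.3] 82 med [ 0.541 -0.008  0.08 ] z [0.07  0.088] dir [-0.86  0.5  -0.02] 0.034
side red [367.2 242. ] 309 med [ 0.526 -0.171  0.116] z [0.107 0.142] dir [-0.14 -0.97 -0.18] 0.159
side green [400.3 241.1] 144 med [ 0.544 -0.274  0.172] z [0.165 0.176] dir [-0.1  -0.99 -0.03] 0.06
```

View pics/crop.png

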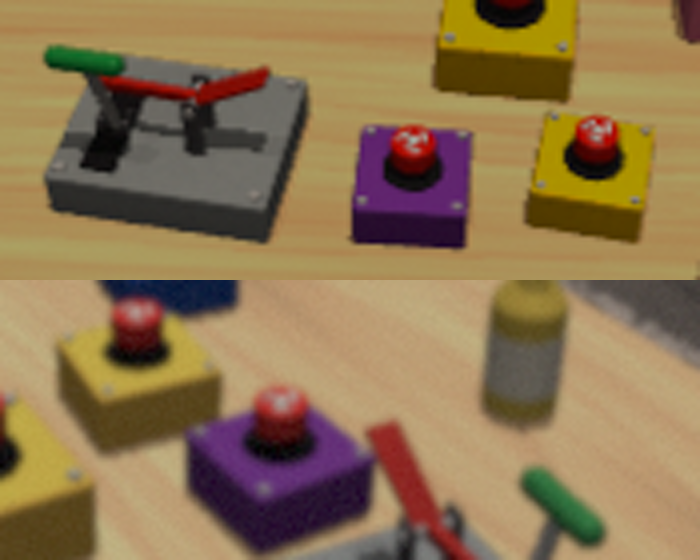

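The crop confirms the choice: a ~100 mm yellow box with its cap, and the big yellow box partly in view. In the lower crop, purple is the nearer neighbour. Moving above it for a wrist look.

```bash
python3 -m jog '[[-4,-3.2,0,0],[-8,-6.3,0,0],[-11,-8.7,0,0],[-14,-11,0,0],[-17,-13.4,0,0],[-20,-15.8,0,0],[-23,-18.1,0,0],[-26,-20.5,0,0],[-29,-22.9,0,0],[-32,-25.2,0,0],[-35,-27.6,0,0],[-38,-30,0,0],[-41,-32.3,0,0],[-44,-34.7,0,0],[-46.4,-36.6,0,0],[-46.4,-36.6,0,0],[-46.4,-36.6,0,0]]' 1 40
python3 - <<'E'
from h import *
c=cam('wrist');save(c,'w1');pickle.dump(c,open('w1.pkl','wb'))
print(c['f'],c['cx'],c['cy'],c['pose'].round(4).tolist());o=bot.get_obs();print(o['eef_pos'],o['tool_rot'],o['q'],o['contact_force'])
P=pts(c);hsv=cv2.cvtColor(c['pixels'],cv2.COLOR_RGB2HSV)
for nm,m,zr in[('red',cv2.inRange(hsv,(0,140,60),(8,255,255))|cv2.inRange(hsv,(172,140,60),(180,255,255)),(.08,.09)),('yel',cv2.inRange(hsv,(20,130,70),(34,255,255)),(.044,.056))]:
    s=(m>0)&(P[...,2]>zr[0])&(P[...,2]<zr[1])&(c['depth']>0)&(np.hypot(P[...,0]-.535,P[...,1]-.155)<.09);T=P[s]
    print(nm,len(T),np.median(T,0),cv2.minAreaRect((T[:,:2]*1000).astype(np.float32)),cv2.minEnclosingCircle((T[:,:2]*1000).astype(np.float32)))
E
```

```text
t: 1.52
eef_pos: [0.5358, 0.1538, 0.231]
tool_rot: [-0.0, 0.154, 0.988, -0.0]
contact_force: [-0.1, 0.8, 0.4]
gripper_width: -0.004
grasp_force: 0.0
345.0826370638265 320.23724735697914 196.2151379834958 [[0.3039, 0.9021, 0.3065, 0.4564], [0.9527, -0.2879, -0.0975, 0.1803], [0.0003, 0.3216, -0.9469, 0.3735], [0.0, 0.0, 0.0, 1.0]]
[0.53494961 0.15581698 0.23087742] [-4.63153277e-04  1.51961194e-01  9.88386348e-01 -8.67157058e-05] [-0.60909895  0.28693756  0.26151234  1.85512335 -0.08679482  1.01137896
  0.95407683] [-0.57939447  1.02910071  0.22099892]
red 1137 [0.53278192 0.16741168 0.08587637] ((533.440185546875, 166.42575073242188), (38.28451919555664, 36.84771728515625), 73.32568359375) ((534.2974853515625, 166.32833862304688), 19.467636108398438)
yel 7589 [0.52541079 0.16896294 0.04991338] ((534.1983032226562, 166.3975372314453), (100.18109130859375, 99.1385269165039), 81.12704467773438) ((533.9175415039062, 166.54998779296875), 68.43013763427734)
```

View pics/w1.png

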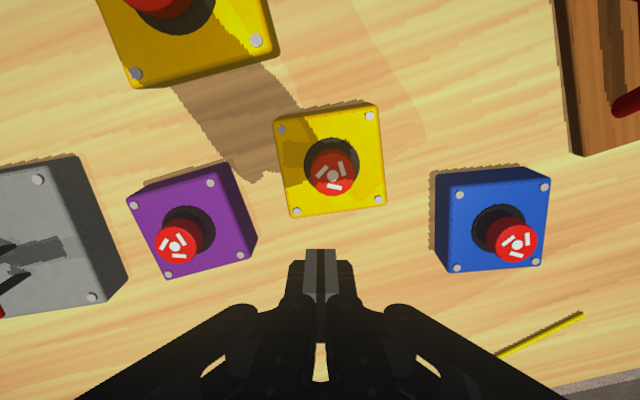

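Wrist view: the yellow button at (333,175), with purple on the left and blue on the right. The wrist depth puts the cap top at (0.534, 0.1664, 0.086), radius 19.5 mm, and the box is 100x99 mm at z 0.05, so all checks pass. Pressing with shut fingers.

```bash
python3 -m jog '[[0.4,1,2,0],[0.4,1,5,0],[0.4,1,8.5,0],[0.4,1,11.5,0],[0.4,1,13,0],[0.4,1,14,0],[0.4,1,14.5,0],[0.4,1,14.8,0],[0.4,1,15.1,0],[0.4,1,15.3,0],[0.4,1,15.5,0],[0.4,1,15.6,0],[0.4,1,15.6,0],[0.4,1,15.6,0]]'
```

```text
t: 2.73
eef_pos: [0.5349, 0.1676, 0.0761]
tool_rot: [0.001, 0.151, 0.989, 0.001]
contact_force: [-1.8, 2.2, 5.1]
gripper_width: 0.001
grasp_force: 2.6
```

```bash
python3 -m jog '[[0,0,0.15,0],[0,0,0.25,0],[0,0,0.25,0]]'; python3 -m jog '[[0,0,-1,0],[0,0,-4,0],[0,0,-7,0],[0,0,-7,0]]' -1
python3 - <<'E'
from h import *
c=cam('wrist');P=pts(c);hsv=cv2.cvtColor(c['pixels'],cv2.COLOR_RGB2HSV)
m=cv2.inRange(hsv,(0,140,60),(8,255,255))|cv2.inRange(hsv,(172,140,60),(180,255,255))
s=(m>0)&(c['depth']>0)&(P[...,2]>.06)&(np.hypot(P[...,0]-.534,P[...,1]-.166)<.03);T=P[s]
print(len(T),np.percentile(T[:,2],[50,80,95]));T=T[T[:,2]>np.percentile(T[:,2],90)-.003];print(cv2.minEnclosingCircle((T[:,:2]*1000).astype(np.float32)))
o=bot.get_obs();print(o['eef_pos'],o['gripper_width'])
E
```

```text
t: 2.98
eef_pos: [0.5353, 0.1678, 0.0757]
tool_rot: [0.001, 0.151, 0.988, 0.001]
contact_force: [-9.4, 0.7, 25.4]
gripper_width: -0.0
grasp_force: 13.1
t: 3.32
eef_pos: [0.5381, 0.1675, 0.1482]
tool_rot: [0.004, 0.152, 0.988, 0.002]
contact_force: [0.7, 0.1, 1.1]
gripper_width: 0.564
grasp_force: 0.0
2041 [0.07622067 0.0768207  0.07735872]
((534.0706176757812, 166.20582580566406), 19.48151969909668)
[0.53693511 0.16727445 0.14594953] 0.6511221114976311
```

Button top now reads 0.0765, so it is latched. Gripping and twisting.

```bash
python3 -m jog '[[0,0,0,0],[0,0,2,0],[0,0,5,0],[0,0,7,0],[0,0,8,0],[0,0,8.5,0],[0,0,8.5,0],[0,0,8.5,0]]' -1; python3 -m jog '[[0,0,0,0],[0,0,0,0],[0,0,0,0],[0,0,0,0],[0,0,0,0],[0,0,0,0]]' 1 30
```

```text
t: 4.03
eef_pos: [0.5347, 0.1667, 0.0581]
tool_rot: [0.0, 0.151, 0.988, -0.0]
contact_force: [0.3, 0.1, -0.9]
gripper_width: 1.0
grasp_force: 0.0
t: 4.53
eef_pos: [0.5343, 0.1654, 0.0586]
tool_rot: [-0.0, 0.152, 0.988, -0.001]
contact_force: [-2.8, -4.4, 8.1]
gripper_width: 0.46
grasp_force: 29.8
```

```bash
python3 -m jog '[[0,0,0,0.1],[0,0,0,0.22],[0,0,0,0.34],[0,0,0,0.46],[0,0,0,0.58],[0,0,0,0.7],[0,0,0,0.82],[0,0,0,0.94],[0,0,0,1.05],[0,0,0,1.05],[0,0,0,1.05]]'; python3 -m jog '[[0,0,0,0],[0,0,0,0],[0,0,0,0],[0,0,0,0],[0,0,-1,0],[0,0,-4,0],[0,0,-8,0],[0,0,-11,0],[0,0,-13,0],[0,0,-13,0],[0,0,-13,0]]' -1
python3 - <<'E'
from h import *
c=cam('wrist');save(c,'w2');P=pts(c);hsv=cv2.cvtColor(c['pixels'],cv2.COLOR_RGB2HSV)
m=cv2.inRange(hsv,(0,140,60),(8,255,255))|cv2.inRange(hsv,(172,140,60),(180,255,255))
s=(m>0)&(c['depth']>0)&(P[...,2]>.06)&(np.hypot(P[...,0]-.534,P[...,1]-.166)<.03);T=P[s]
print(len(T),np.percentile(T[:,2],[50,80,95]))
o=bot.get_obs();print(o['eef_pos'],o['tool_rot'],o['q'],o['gripper_width'])
E
```

```text
t: 5.45
eef_pos: [0.5351, 0.1657, 0.0587]
tool_rot: [0.001, 0.627, 0.779, 0.0]
contact_force: [-2.6, -3.5, 5.7]
gripper_width: 0.457
grasp_force: 29.8
t: 6.37
eef_pos: [0.535, 0.1672, 0.1894]
tool_rot: [0.0, 0.626, 0.78, 0.002]
contact_force: [-0.8, 0.1, -0.3]
gripper_width: 1.001
grasp_force: 0.0
1521 [0.08572476 0.08635024 0.08699313]
[0.53410229 0.16702545 0.18808686] [-1.55042858e-04  6.26245780e-01  7.79625590e-01  3.71445863e-04] [-0.88826123  0.37857458  0.60276731  1.91061955 -0.2650993   0.93098344
  0.0586161 ] 1.0029690400498186
```

The button top is back at 0.086, so it has been released. Now hovering by the lever station for a wrist look, fingers aligned to close along the station's x.

```bash
python3 -m jog '[[-3,-0.6,-1,0.05],[-6.5,-1.4,-2,0.1],[-10,-2.2,-3,0.15],[-13.5,-3,-4,0.2],[-17,-3.7,-5,0.25],[-20,-4.4,-6,0.3],[-23,-5,-6.2,0.33],[-25,-5.5,-6.2,0.33],[-26.1,-5.7,-6.2,0.33],[-26.1,-5.7,-6.2,0.33],[-26.1,-5.7,-6.2,0.33]]' 1
python3 - <<'E'
from h import *
c=cam('wrist');save(c,'w3');pickle.dump(c,open('w3.pkl','wb'));P=pts(c);hsv=cv2.cvtColor(c['pixels'],cv2.COLOR_RGB2HSV)
o=bot.get_obs();print(o['eef_pos'],o['tool_rot'],o['q'],o['t'])
ok=(c['depth']>0)&(P[...,1]<-.05)&(P[...,1]>-.34)&(abs(P[...,0]-.53)<.13)
m=(cv2.inRange(hsv,(0,0,40),(180,75,200))>0)&ok&(abs(P[...,2]-.05)<.004);T=P[m];print('grey',len(T),cv2.minAreaRect((T[:,:2]*1000).astype(np.float32)),T.min(0),T.max(0))
for nm,m in[('red',(cv2.inRange(hsv,(0,140,50),(8,255,255))|cv2.inRange(hsv,(172,140,50),(180,255,255)))>0),('green',cv2.inRange(hsv,(45,90,30),(85,255,255))>0)]:
    T=P[m&ok&(P[...,2]>.09)];v=np.linalg.svd(T-T.mean(0),full_matrices=False)[2][0]
    print(nm,len(T),T.mean(0).round(4),v.round(3),cv2.minAreaRect((T[:,:2]*1000).astype(np.float32)),np.percentile(T[:,2],[1,50,99]).round(3))
    for y in np.arange(-.32,-.09,.02):
        S=T[abs(T[:,1]-y)<.004]
        if len(S)>5:print('  y',round(y,2),'x',np.percentile(S[:,0],[3,97]).round(4),'z',np.percentile(S[:,2],[5,95]).round(4))
E
```

```text
t: 7.33
eef_pos: [0.5345, -0.0996, 0.2488]
tool_rot: [-0.001, 0.746, 0.666, -0.001]
contact_force: [-0.7, 0.9, -0.1]
gripper_width: 0.006
grasp_force: 0.0
[ 0.53472561 -0.0986431   0.24888174] [-7.92747833e-04  7.45365969e-01  6.66654883e-01 -4.58364085e-04] [-0.56976061  0.30304756  0.79083526  1.88815113 -0.24703127  1.05222896
  0.21112769] 7.3833
grey 14208 ((518.3406372070312, -190.55145263671875), (170.7680206298828, 159.11563110351562), 82.4716567993164) [ 0.43058335 -0.28322809  0.04600329] [ 0.60764053 -0.096758    0.05397613]
red 1072 [ 0.5377 -0.139   0.1359] [0.102 0.905 0.412] ((532.2579345703125, -181.22750854492188), (188.16502380371094, 23.787458419799805), 82.81498718261719) [0.113 0.136 0.255]
  y -0.16 x [0.5405 0.5467] z [0.1197 0.1242]
  y -0.14 x [0.5259 0.5483] z [0.13  0.135]
  y -0.12 x [0.5292 0.5502] z [0.1404 0.1443]<stdin>:7: RuntimeWarning: Mean of empty slice.
  ret = um.true_divide(
Traceback (most recent call last):
IndexError: index 0 is out of bounds for axis 0 with size 0
```

View pics/w3.png

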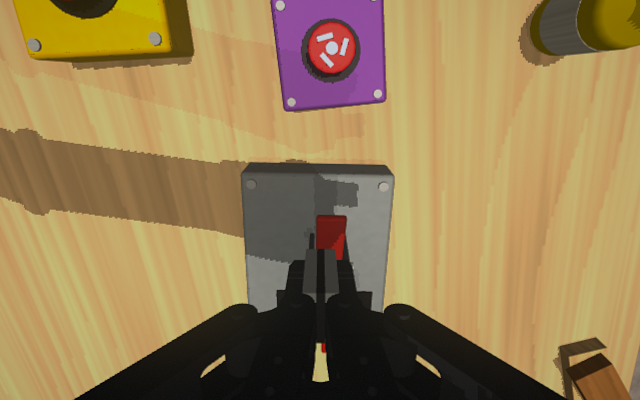

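Wrist view: the red tab at (332,235) on the grey box, fingers over it, with the handle hidden by the gripper. The tab centreline is at (0.540,-0.12), top z 0.142, and the yaw is about -7°. That puts the hinge at (0.531,-0.182), which agrees with the box edge. Pushing the tab down 53 mm out from the hinge.

```bash
python3 -m jog '[[-1.5,0.3,2,0],[-3,0.6,5,0],[-3,0.6,8,0],[-3,0.6,9.5,0],[-3,0.6,10.5,0],[-3,0.6,11.2,0],[-3,0.6,12,0],[-3,0.6,12.7,0],[-3,0.6,13.4,0],[-3,0.6,14,0],[-3,0.6,14.6,0],[-3,0.6,14.6,0]]'; python3 -m jog '[[0,0,0.5,0],[0,0,1,0],[0,0,1.5,0],[0,0,2,0],[0,0,2.3,0],[0,0,2.5,0],[0,0,2.5,0]]'
```

```text
t: 8.38
eef_pos: [0.5377, -0.1305, 0.1031]
tool_rot: [0.0, 0.746, 0.666, -0.0]
contact_force: [0.2, 0.2, -0.9]
gripper_width: -0.002
grasp_force: 0.0
t: 8.97
eef_pos: [0.5371, -0.1313, 0.0785]
tool_rot: [-0.0, 0.746, 0.666, -0.0]
contact_force: [0.2, 1.1, 0.3]
gripper_width: -0.001
grasp_force: 0.0
```

```bash
python3 -m jog '[[0,0,-1,0],[1,0,-4,0],[2,0,-8,0],[3,0,-12,0],[3,0,-16,0],[3,0,-18,0],[3,0,-18,0]]' -1
python3 - <<'E'
from h import *
I=[]
for n,b in[('scene',(200,150,340,250)),('side',(300,180,440,320))]:
    c=cam(n);P=pts(c);hsv=cv2.cvtColor(c['pixels'],cv2.COLOR_RGB2HSV);I.append(cv2.resize(c['pixels'][b[1]:b[3],b[0]:b[2]],None,fx=2.8,fy=2.8,interpolation=2))
    k=np.zeros((400,640),bool);k[b[1]:b[3],b[0]:b[2]]=1;k&=(c['depth']>0)
    for nm,m in[('red',cv2.inRange(hsv,(0,140,50),(8,255,255))|cv2.inRange(hsv,(172,140,50),(180,255,255))),('green',cv2.inRange(hsv,(45,90,30),(85,255,255)))]:
        T=P[(m>0)&k&(P[...,1]<-.06)]
        print(n,nm,len(T),T.mean(0).round(4),'y',np.percentile(T[:,1],[2,98]).round(3),'z',np.percentile(T[:,2],[2,98]).round(3))
h=max(i.shape[0] for i in I);cv2.imwrite('pics/c2.png',np.hstack([np.pad(i,((0,h-i.shape[0]),(0,0),(0,0))) for i in I])[:,:,::-1])
o=bot.get_obs();print(o['eef_pos'],o['t'])
E
```

```text
t: 9.55
eef_pos: [0.5431, -0.1017, 0.2641]
tool_rot: [0.002, 0.746, 0.666, 0.003]
contact_force: [0.9, 0.3, -0.9]
gripper_width: 0.976
grasp_force: 0.0
scene red 188 [ 0.5377 -0.1747  0.1132] y [-0.223 -0.127] z [0.065 0.191]
scene green 106 [ 0.5601 -0.2674  0.1712] y [-0.298 -0.237] z [0.161 0.179]
side red 86 [ 0.5223 -0.2059  0.152 ] y [-0.225 -0.149] z [0.085 0.192]
side green 153 [ 0.5442 -0.2739  0.1712] y [-0.3   -0.242] z [0.164 0.176]
[ 0.54072179 -0.10080053  0.25950255] 9.65
```

View pics/c2.png

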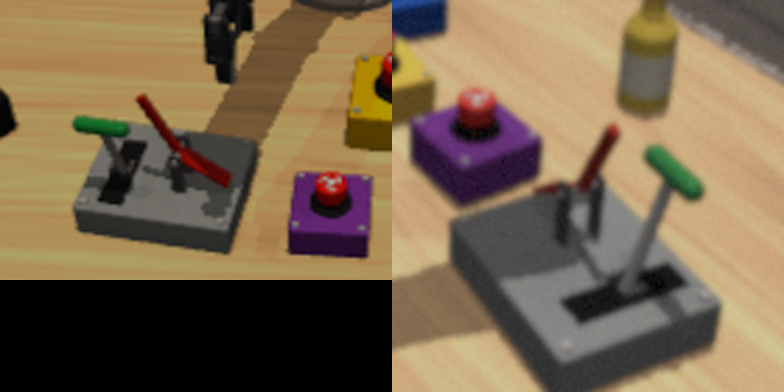

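The catch is upright: bar tip at z 0.192, about 1.15 rad (red bar in both crops), and the handle stands free at (0.552,-0.269,0.165). Gripping the bar 20 mm to the right of the stem.

```bash
python3 -m jog '[[-3,0.5,0,0],[-7,1,0,0],[-11,1.7,0,0],[-15,2.4,0,0],[-17.5,3,0,0],[-18.6,3,1,0],[-18.6,3,4,0],[-18.6,3,7,0],[-18.6,3,9.5,0],[-18.6,3,10.7,0],[-18.6,3,11.1,0],[-18.6,3,11.1,0],[-18.6,3,11.1,0]]' -1; python3 -m jog '[[0,0,0,0],[0,0,0,0],[0,0,0,0],[0,0,0,0],[0,0,0,0],[0,0,0,0],[0,0,0,0],[0,0,0,0]]' 1 40
```

```text
t: 10.73
eef_pos: [0.55, -0.2897, 0.1485]
tool_rot: [0.0, 0.746, 0.666, 0.0]
contact_force: [0.6, -0.1, 0.0]
gripper_width: 1.001
grasp_force: 0.0
t: 11.4
eef_pos: [0.5504, -0.2893, 0.1482]
tool_rot: [0.001, 0.746, 0.666, 0.0]
contact_force: [1.8, 0.7, 3.0]
gripper_width: 0.216
grasp_force: 39.2
```

```bash
python3 -m jog '[[0,-0.5,-0.14,0],[0,-1.2,-0.3,0],[0,-2,-0.42,0],[0,-2.7,-0.49,0],[0,-3.4,-0.51,0],[0,-4.1,-0.49,0],[0,-4.8,-0.42,0],[0,-5.5,-0.3,0],[0,-6.2,-0.15,0],[0,-6.9,0.05,0],[0,-7.5,0.24,0],[0,-8,0.45,0],[0,-8.2,0.53,0],[0,-8.2,0.53,0],[0,-8.2,0.53,0]]'
python3 - <<'E'
from h import *
I=[]
for n,b in[('scene',(200,150,400,250)),('side',(260,180,440,320))]:
    c=cam(n);P=pts(c);hsv=cv2.cvtColor(c['pixels'],cv2.COLOR_RGB2HSV);I.append(cv2.resize(c['pixels'][b[1]:b[3],b[0]:b[2]],None,fx=2.1,fy=2.1,interpolation=2))
    k=np.zeros((400,640),bool);k[b[1]:b[3],b[0]:b[2]]=1;k&=(c['depth']>0)
    for nm,m in[('red',cv2.inRange(hsv,(0,140,50),(8,255,255))|cv2.inRange(hsv,(172,140,50),(180,255,255))),('green',cv2.inRange(hsv,(45,90,30),(85,255,255)))]:
        T=P[(m>0)&k&(P[...,1]<-.06)]
        if len(T):print(n,nm,len(T),T.mean(0).round(4),'y',np.percentile(T[:,1],[2,98]).round(3),'z',np.percentile(T[:,2],[2,98]).round(3))
    T=P[(np.hypot(P[...,0]-.534,P[...,1]-.166)<.025)&(P[...,2]>.06)];print('cap top',np.percentile(T[:,2],95).round(4))
h=max(i.shape[0] for i in I);cv2.imwrite('pics/c3.png',np.hstack([np.pad(i,((0,h-i.shape[0]),(0,0),(0,0))) for i in I])[:,:,::-1])
o=bot.get_obs();print(o['eef_pos'],o['t'],o['contact_force'],o['grasp_force'],o['gripper_width'])
E
```

```text
t: 12.65
eef_pos: [0.4694, -0.2787, 0.143]
tool_rot: [0.0, 0.746, 0.666, 0.002]
contact_force: [8.2, 2.5, 2.2]
gripper_width: 0.217
grasp_force: 39.4
scene red 199 [ 0.5365 -0.1762  0.1145] y [-0.224 -0.127] z [0.062 0.191]
scene green 63 [ 0.4809 -0.2494  0.1663] y [-0.271 -0.228] z [0.157 0.173]
cap top 0.0886
side red 5 [ 0.5028 -0.1659  0.1044] y [-0.256 -0.137] z [0.076 0.194]
side green 65 [ 0.4614 -0.2802  0.1723] y [-0.29  -0.233] z [0.152 0.219]
cap top 0.0879
[ 0.46953198 -0.27867692  0.14309157] 12.75 [7.35165708 3.81504677 2.66013937] 39.41251337528229 0.2141199600615832
```

View pics/c3.png

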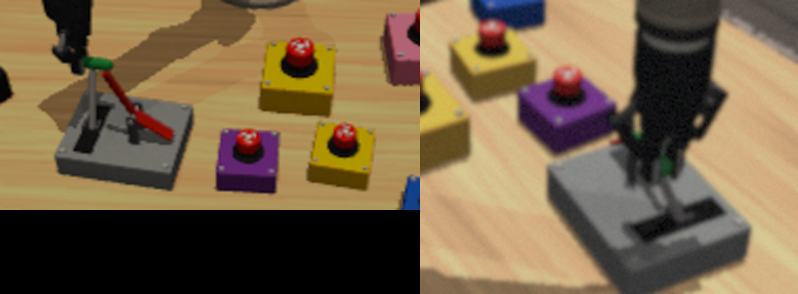

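The handle has moved 81 mm (about 0.72 rad) with a steady 8 N spring load, the catch is still up (tip z 0.191), the button is up, and the fingers are holding. Handing in.

```bash
python3 -c "
from station import bot;print(bot.hand_in())"
```

```text
the job is handed in; nothing more can be done
None
```

I handed the job in at about 12.8 s with the button pressed, twisted and back up, the catch flipped to about 1.15 rad, and the T-handle held at about 0.72 rad. The judge returned no verdict, so these are my own camera and force readings.

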